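# Sweep the charger switch bank off

## Robot

A 6-joint arm with a two-finger parallel gripper is mounted at the origin on the work surface. World frame = base frame: x ahead of the robot, y to its left, z up, the work surface at z = 0. Lengths are in mm, angles in rad, forces in N, time in s.
With the tool pointing down it reaches from about 275 to 750 mm from the base axis. Payload 10.2 kg.
Tool frame: the origin (TCP) lies at the very end of the fingers, on their centre line; the grasp point (between the pads) lies 19 mm behind it; z points along the fingers, y is the line along which they close (so a half turn about z gives the same grasp; the last joint's range is limited). The gripper opens to 85 mm and grips with 20 to 120 N. Pads are 22 mm wide; open, the fingers measure 114 mm over their backs; the gripper's body (76 mm by 85 mm) begins 54 mm behind the grasp point. The pads swing forward as they close: fully open they stand 13 mm farther back than shut.
Start: joints at [0.985, 0.313, 1.498, -0, 1.331, -0.223], TCP at [186.332, 490.827, 231.294] pointing down, gripper open.
Joint ranges: [-2.94, 2.94], [-0.97, 2.17], [0.19, 2.56], [-1.23, 4.37], [0.02, 3.11], [-2.88, 2.88]. Speed limits (rad/s): [2.39, 2.39, 3.01, 3.14, 3.14, 3.14].

## Interface

Orientations are given as a unit quaternion [w, x, y, z].
In Python, from rig import ctrl, optics gives the robot as it stands. The module is installed in compiled form; this text tells all that it offers.
- The arm moves only by the shell command python3 -m handwheel 'ROWS' [FORCE]. ROWS is JSON, a list that holds one entry, the list of rows, each a list of 5 numbers: the gripper command: -1 is fully open, 1 is shut, values between are in proportion, then the shift along the world's x, y, z in units of 50 mm (1.0 is 50 mm), then the turn about the world's z in units of 8 degrees (1.0 is 8 degrees). In form: [[[gripper, tx, ty, tz, twist], ...]]. A call has 1 to 10 rows; each row shifts and turns the commanded pose from where the row before left it; what a row does not reach is not made up. A row lasts 1/10 s, in which the tool goes at most 50 mm and 8.59 degrees, less where a joint would pass 70% of its speed; a pose out of reach is approached as far as the arm can. A call is refused whole if a number of a shift passes 1 or a number of a turn 1, either way. A call with a gripper value outside its range is refused whole. The fingers move at their own pace and stop on an object; FORCE is the grip in N (left out, the last holds). Time passes only in rows, so rows that do not move let the fingers close. It gives the time, the measured TCP pose, the force, the opening and the grip force at its end, in the units of the state.
- ctrl.sense(): the state, without advancing time (a new reading comes with each control period).
- optics.capture(name): name is "scene" or "top" or "wrist"; returns a dict with "img" (480x640x3 uint8, blue, green, red), "K" (3x3 intrinsics, pixels), "dist_coeffs" ([k1, k2, p1, p2, k3] as OpenCV has them; the pictures are not rectified), "R" (3x3) and "t" (3): a world point X has camera coordinates R X + t. Camera axes: x right, y down, z forward; pixel columns grow to the right and rows downward; lengths in mm; the calibration is good to about 2 mm. A picture is of the moment at which its call begins. There is no depth.
- ctrl.finish_job(): hands the job in; it is judged then, once.
The state is a dict: "time_s": time; "joints": joint angles; "dq": joint speeds; "tau": joint torques, N m; "eef_pos": TCP position; "ee_rot": TCP orientation; "force": force on the tool from outside, world axes, zero at the start; "wrist_torque": the same for the moment, N m; "grip_width": opening from 0.0 (shut) to 1.0 (fully open); "grip_force": force on a finger pad.
Only numpy, scipy, OpenCV 4.12 (cv2) and the standard library are available. Lean on these libraries where they do the work, as an engineer would, in place of code of your own. Each camera call takes 0.05 s, during which the arm holds its last target. There are 200 camera calls.

## Task

Leaving for the day, switch off the long switch bank: with one drag of the closed fingers along the row, starting at its plain end, tip all four levers fully over towards the end with the black cable gland, and do not lift away until all four are over. Leave the short two-lever switch box beside it on, then draw the hand clear.

Things in the scene. Friction and masses are not known exactly. Their poses are not given: they have to be found in the camera images.
- bank: Long switch bank: grey box 60 mm wide, 220 long, 38 high, white face, screwed down, with FOUR dark steel levers in a row. Origin: centre of its underside, on the shelf; y runs along the row to the end with a short black cable gland (20 mm thick, 22 long, sticks out 18 mm above the shelf); z up. Lever pivots at x = 0, y = -75, -25, 25, 75 mm, z = 40 mm; the plain end is at -y.
- pair: Short switch box, same make, width and height, 120 mm long, with only TWO such levers, at y = -25 and +25 mm. Screwed to the shelf left or right of the long bank. It stays on. Origin: centre of its underside; y along its row towards its gland end; z up.
- bank_lever1 (a joint): Lever 1 of the long bank, counted from the plain end: 0 rad = on (leaning to the plain end), 0.35 = upright, 1.35 = fully off (lying to the gland end). A lever reaches 34 mm from its pivot and ends in a heavy paddle 18 mm wide across the row, 9 mm thick. On: leans 20 degrees to the plain end, tip 73 mm above the shelf; upright: 74 mm.
- bank_lever2 (a joint): Lever 2 of the long bank, counted from the plain end: 0 rad = on (leaning to the plain end), 0.35 = upright, 1.35 = fully off (lying to the gland end). Off: lies 57 degrees over to the gland end, its highest point 62 mm above the shelf.
- bank_lever3 (a joint): Lever 3 of the long bank, counted from the plain end: 0 rad = on (leaning to the plain end), 0.35 = upright, 1.35 = fully off (lying to the gland end). Its own weight (40 g) drops it to the nearer stop from upright; under 1 N at the tip pushes it over.
- bank_lever4 (a joint): Lever 4 of the long bank, counted from the plain end: 0 rad = on (leaning to the plain end), 0.35 = upright, 1.35 = fully off (lying to the gland end). A fingertip moving from the plain to the gland end 64 to 70 mm above the shelf tips each lever over and passes above it once it is off.
- pair_lever1 (a joint): Lever 1 of the short two-lever box: 0 rad = on, 1.35 = off; it must stay on.
- pair_lever2 (a joint): Lever 2 of the short two-lever box: 0 rad = on, 1.35 = off; it must stay on.
Things that resemble listed ones, but are neither listed nor needed, are in the scene too. What is shaped like the bank but orange is not meant. What is shaped like the pair but purple is not meant.

How it is judged (in metres and radians):
At the end, for the whole second after the job is handed in: All four levers of the long bank lie off (joint above 1.1 rad of 1.35) and both levers of the short box are still on (below 0.15 rad) (value of joint each of bank_lever1, bank_lever2, bank_lever3, bank_lever4 above 1.1 rad and value of joint each of pair_lever1, pair_lever2 below 0.15 rad); the robot touches nothing.
It fails at once if a lever of the short two-lever box is pushed past upright (value of joint any of pair_lever1, pair_lever2 above 0.4 rad).
It fails at once if the finger is lifted well above the levers (grasp point over 140 mm above the shelf) while some of the four levers are over and others are not (value of joint any of bank_lever1, bank_lever2, bank_lever3, bank_lever4 above 0.7 rad and value of joint any of bank_lever1, bank_lever2, bank_lever3, bank_lever4 below 0.7 rad and height (world z) of the grasp point above 0.14 m).
It also fails if it takes over 29 s, if anything falls off the work surface, if the arm or the gripper's body presses on something with over 40 N, if the wrist force passes 120 N, or if a joint passes its speed limit or range.

## Working session

There is one attempt and no reset: what is moved stays moved. The work goes in short steps, Python scripts to look and compute and a shell command to move; the robot and the scene stay as the last step left them, time stands still between calls to the robot, and variables do not carry over. Pictures are saved under pics/ and viewed, at most 10 in all, crops included, and the job is handed in when it is done.

```bash
mkdir -p pics; python3 - <<'E'
from rig import ctrl, optics
import cv2
for n in ("scene","top"):
    c=optics.capture(n); cv2.imwrite(f"pics/{n}0.png",c["img"]); print(n,c["K"],c["dist_coeffs"],c["R"],c["t"])
s=ctrl.sense(); print(s["time_s"],s["eef_pos"],s["ee_rot"],s["grip_width"])
E
```

```text
scene [[503.30396211   0.         329.51908163]
 [  0.         503.30396211 234.35605223]
 [  0.           0.           1.        ]] [-0.10703649  0.          0.          0.          0.        ] [[ 7.85959165e-01  6.18278223e-01  4.79665323e-04]
 [ 3.93217894e-01 -4.99262069e-01 -7.72086183e-01]
 [-4.77124594e-01  6.07016824e-01 -6.35517660e-01]] [-359.54790619  -93.8107026  1157.26496547]
top [[558.81121182   0.         317.78293358]
 [  0.         558.81121182 244.68923903]
 [  0.           0.           1.        ]] [-0.12830686  0.          0.          0.          0.        ] [[-0.0155966  -0.99978361  0.01376494]
 [-0.99089495  0.01361377 -0.13394721]
 [ 0.13373083 -0.01572873 -0.99089287]] [  39.39132355  443.10124291 1206.03930019]
0.1 [186.19543203 490.62452739 230.79203179] [-2.42727658e-04  1.80418584e-01  9.83589749e-01 -5.30778764e-04] 0.997265293321603
```

View pics/scene0.png

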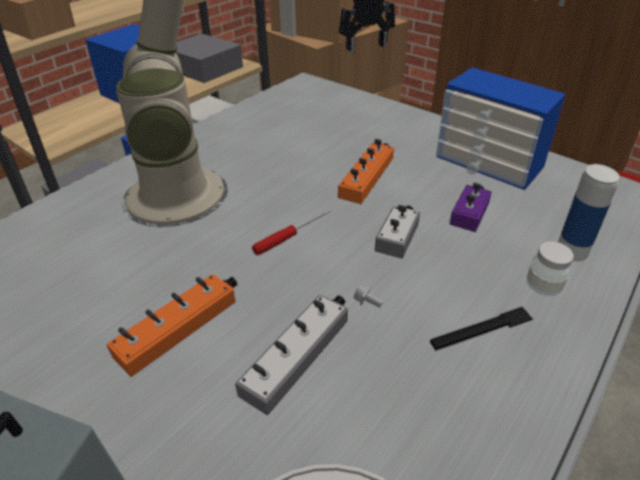

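View pics/top0.png

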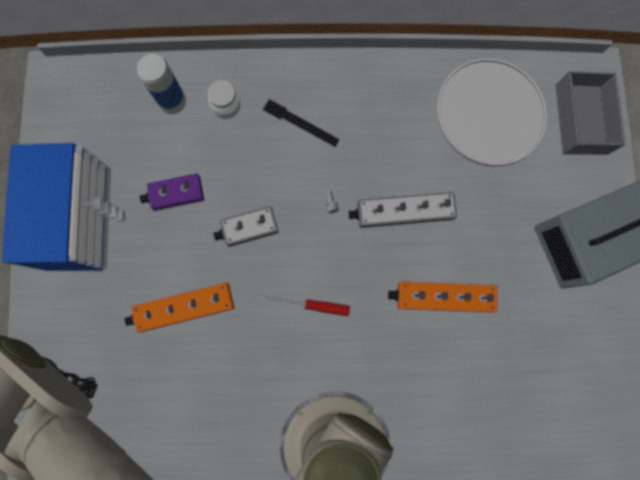

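The scene and top views show these candidates:
- **Long banks (top view):** white at (405,209) with its gland at (353,214), orange at (447,297), orange at (182,307).
- **Short boxes (top view):** white at (248,225), purple at (172,191).

By the description I choose the white bank at (405,209). It is at about (292,350) in the scene view, with its gland at (338,300) and its plain end near the viewer. Next I'll measure it.

```bash
cat > h.py <<'E'
import numpy as np, cv2
from rig import ctrl, optics
def und(c,p): return cv2.undistortPoints(np.array(p,float).reshape(-1,1,2),c["K"],c["dist_coeffs"]).reshape(-1,2)
def plane(c,p,z):
    R,t=np.array(c["R"]),np.array(c["t"]); o=-R.T@t
    d=np.c_[und(c,p),np.ones(len(und(c,p)))]@R
    return o+d*((z-o[2])/d[:,2])[:,None]
def tri(c1,p1,c2,p2):
    P=[np.c_[c["R"],c["t"]] for c in (c1,c2)]
    X=cv2.triangulatePoints(P[0],P[1],und(c1,p1).T,und(c2,p2).T); return (X[:3]/X[3]).T
def white(c,box,thr,rev=False):
    x0,y0,x1,y1=box; im=c["img"][y0:y1,x0:x1].astype(int)
    m=((im.min(2)>thr)&(im.max(2)-im.min(2)<25)).astype(np.uint8)
    m=cv2.morphologyEx(m,cv2.MORPH_CLOSE,np.ones((9,9)))
    k=max(cv2.findContours(m,cv2.RETR_EXTERNAL,cv2.CHAIN_APPROX_NONE)[0],key=cv2.contourArea)
    r=cv2.minAreaRect(k); return cv2.boxPoints(r)+[x0,y0], r, k.reshape(-1,2)+[x0,y0]
E
python3 - <<'E'
from h import *
t=optics.capture("top"); s=optics.capture("scene")
for n,b in (("bank",(340,180,470,240)),("pair",(205,195,290,255))):
    i=t["img"]; 
    B,r,k=white(t,b,165); W=plane(t,B,38)
    print(n,B.round(1).tolist(),W.round(0).tolist(),"sides",np.linalg.norm(W-np.roll(W,1,0),axis=1).round(),"ctr",W.mean(0).round(1))
print("px bright", t["img"][215,430],t["img"][230,400], t["img"][180,400])
a=cv2.resize(t["img"][170:260,200:480],None,fx=2.8,fy=2.8,interpolation=3)
b=cv2.resize(s["img"][280:420,220:360],None,fx=2.4,fy=2.4,interpolation=3)
o=np.zeros((a.shape[0]+b.shape[0],784,3),np.uint8);o[:a.shape[0]]=a[:,:784];o[a.shape[0]:,:b.shape[1]]=b
b2=cv2.resize(s["img"][190:270,360:440],None,fx=4,fy=4,interpolation=3);o[a.shape[0]:a.shape[0]+320,400:720]=b2
cv2.imwrite("pics/crop1.png",o)
E
```

```text
Traceback (most recent call last):
  File "h.py", line 15, in white
    k=max(cv2.findContours(m,cv2.RETR_EXTERNAL,cv2.CHAIN_APPROX_NONE)[0],key=cv2.contourArea)
ValueError: max() iterable argument is empty
```

```bash
python3 - <<'E'
from h import *
t=optics.capture("top"); s=optics.capture("scene")
print("px", t["img"][216,430],t["img"][240,400], t["img"][180,400])
for thr in (135,145,155):
  for n,b in (("bank",(340,180,470,240)),("pair",(205,195,290,255))):
    try:
      B,r,k=white(t,b,thr); W=plane(t,B,38)
      print(thr,n,B.round(1).tolist(),W[:,:2].round(0).tolist(),"sides",np.linalg.norm(W-np.roll(W,1,0),axis=1).round(),"ctr",W.mean(0).round(1))
    except ValueError: print(thr,n,"none")
a=cv2.resize(t["img"][170:260,200:480],None,fx=2.8,fy=2.8,interpolation=3)
b=cv2.resize(s["img"][280:420,220:360],None,fx=2.4,fy=2.4,interpolation=3)
o=np.zeros((600,800,3),np.uint8);o[:a.shape[0],:784]=a[:,:784];o[a.shape[0]:a.shape[0]+b.shape[0],:b.shape[1]]=b
b2=cv2.resize(s["img"][190:270,360:440],None,fx=4,fy=4,interpolation=3);o[a.shape[0]:a.shape[0]+320,400:720]=b2
cv2.imwrite("pics/crop1.png",o)
E
```

```text
px [143 141 142] [127 122 121] [129 126 122]
135 bank [[361.3, 201.7], [451.7, 193.8], [453.6, 214.4], [363.1, 222.3]] [[538.0, -65.0], [554.0, -270.0], [507.0, -272.0], [491.0, -68.0]] sides [ 47. 206.  47. 205.] ctr [ 522.3 -168.8   38. ]
135 pair [[222.4, 221.2], [268.2, 208.4], [273.8, 228.7], [228.0, 241.4]] [[498.0, 243.0], [525.0, 142.0], [479.0, 129.0], [453.0, 230.0]] sides [ 47. 105.  47. 105.] ctr [488.7 186.1  38. ]
145 bank [[362.0, 202.1], [449.9, 194.9], [451.4, 214.5], [363.6, 221.6]] [[537.0, -67.0], [551.0, -266.0], [507.0, -267.0], [493.0, -69.0]] sides [ 44. 199.  45. 198.] ctr [ 521.9 -167.2   38. ]
145 pair [[223.3, 221.5], [267.7, 209.5], [272.8, 228.3], [228.5, 240.4]] [[497.0, 241.0], [523.0, 143.0], [480.0, 132.0], [455.0, 229.0]] sides [ 44. 102.  44. 101.] ctr [488.7 186.2  38. ]
155 bank none
155 pair none
```

View pics/crop1.png

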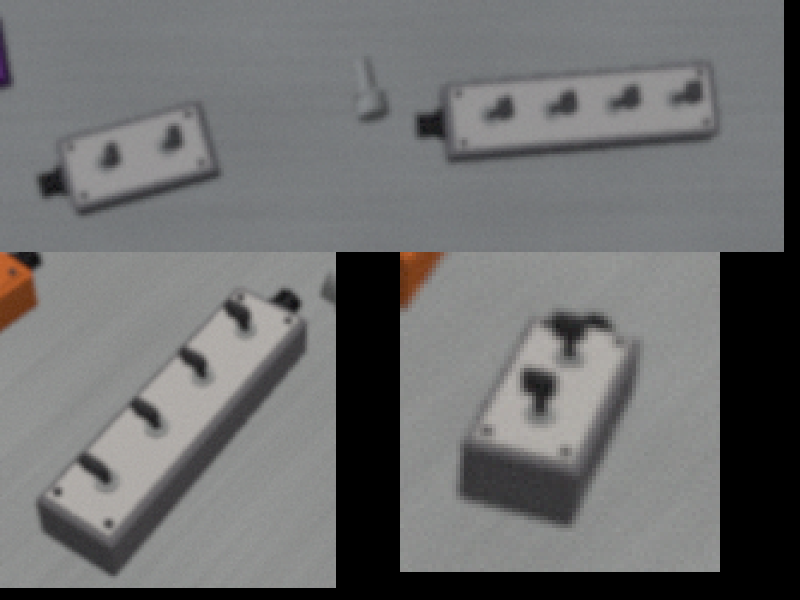

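The crop confirms the white bank: four levers leaning to the right (plain end, −y world) and the gland at crop (428,125) on the left. The white pair, with two levers, is at crop (140,155). Next I check heights from two views, using screws and lever tips.

```bash
python3 - <<'E'
from h import *
t=optics.capture("top"); s=optics.capture("scene")
T=lambda x,y:(x/2.8+200,y/2.8+170); S=lambda x,y:(x/2.4+220,(y-252)/2.4+280)
# screws: gland/+x, gland/-x, plain/-x ; then lever tips 1..4 ; gland centre
tp=[T(460,94),T(463,143),T(706,122),T(695,86),T(632,92),T(571,98),T(506,103),T(430,125)]
sp=[S(288,321),S(240,297),S(57,491),S(84,460),S(138,404),S(186,354),S(231,307),S(286,299)]
print(tri(t,tp,s,sp).round(0))
E
python3 -m handwheel '[[[1,0.2,-0.5,0,0.5],[1,0.4,-0.8,0,0.5],[1,0.5,-0.9,0,0.5],[1,0.5,-0.9,0,0.5],[1,0.5,-0.9,0,0.5],[1,0.5,-0.9,0,0.5]]]' 40
```

```text
[[ 534.  -71.   36.]
 [ 494.  -73.   36.]
 [ 509. -269.   36.]
 [ 529. -255.   71.]
 [ 525. -205.   70.]
 [ 521. -156.   70.]
 [ 517. -106.   69.]
 [ 513.  -47.   24.]]
time_s: 1.0
eef_pos: [313.9, 249.2, 231.5]
ee_rot: [0.0, -0.03, 1.0, 0.0]
force: [1.1, 0.9, -0.4]
grip_width: 0.001
grip_force: 0.0
```

Heights agree: face about 36 mm, lever tips about 70 mm and 50 mm apart. The row direction is (-0.08, 0.997) and the centre is (522,-168). The start point is about (533,-308).

```bash
python3 -m handwheel '[[[1,0.3,-0.8,0,0],[1,0.3,-0.8,0,0],[1,0.3,-0.8,0,0],[1,0.3,-0.8,0,0],[1,0.3,-0.8,0,0],[1,0.3,-0.8,0,0],[1,0.3,-0.8,0,0],[1,0.3,-0.8,0,0],[1,0.3,-0.8,0,0],[1,0.3,-0.8,0,0]]]'
python3 -m handwheel '[[[1,0.4,-0.8,0,0],[1,0.4,-0.8,0,0],[1,0.3,-0.8,0,0],[1,0.3,-0.7,0,0],[1,0,0,-0.3,0],[1,0,0,-0.5,0],[1,0,0,0,0],[1,0,0,0,0]]]'
```

```text
time_s: 2.0
eef_pos: [463.8, -150.9, 231.3]
ee_rot: [0.0, -0.028, 1.0, -0.0]
force: [0.4, 0.9, -0.0]
grip_width: 0.005
grip_force: 0.0
time_s: 2.8
eef_pos: [533.5, -303.9, 191.8]
ee_rot: [-0.0, -0.028, 1.0, 0.0]
force: [0.6, -1.9, 0.3]
grip_width: 0.001
grip_force: 0.0
```

```bash
python3 - <<'E'
from h import *
w=optics.capture("wrist"); cv2.imwrite("pics/w1.png",w["img"])
R,t=np.array(w["R"]),np.array(w["t"])
for y in (-87,-37,13,63):
    X=np.array([522-.08*y,-168+.997*y,72.]); print(y,cv2.projectPoints(X[None],cv2.Rodrigues(R)[0],t,w["K"],w["dist_coeffs"])[0].ravel().round())
X=np.array([533.5,-304,67.]);print("finger",cv2.projectPoints(X[None],cv2.Rodrigues(R)[0],t,w["K"],w["dist_coeffs"])[0].ravel().round())
E
```

```text
-87 [381. 231.]
-37 [442. 229.]
13 [504. 228.]
63 [565. 226.]
finger [321. 231.]
```

View pics/w1.png

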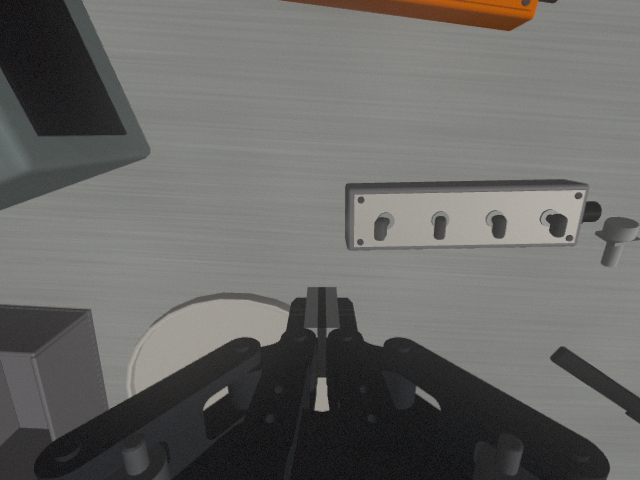

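The wrist view shows the lever tips at (380,233), (440,232), (499,231) and (559,226), within about 5 px of prediction, and the space below the fingers is free. Going down to z = 67.

```bash
python3 -m handwheel '[[[1,0,0,-0.6,0],[1,0,0,-0.8,0],[1,0,0,-0.7,0],[1,0,0,-0.4,0],[1,0,0,0,0],[1,0,0,0,0]]]'
```

```text
time_s: 3.45
eef_pos: [534.3, -304.5, 68.1]
ee_rot: [0.001, -0.028, 1.0, -0.001]
force: [1.0, 0.2, 0.8]
grip_width: -0.001
grip_force: 0.0
```

```bash
python3 -m handwheel '[[[1,-0.02,0.2,-0.02,0],[1,-0.02,0.3,0,0],[1,-0.02,0.3,0,0],[1,-0.02,0.3,0,0],[1,-0.02,0.3,0,0],[1,-0.02,0.3,0,0],[1,-0.03,0.3,0,0],[1,-0.03,0.3,0,0],[1,-0.03,0.3,0,0],[1,-0.03,0.3,0,0]]]'
python3 -m handwheel '[[[1,-0.02,0.3,0,0],[1,-0.02,0.3,0,0],[1,-0.02,0.3,0,0],[1,-0.02,0.3,0,0],[1,-0.02,0.3,0,0],[1,-0.02,0.3,0,0],[1,-0.03,0.3,0,0],[1,-0.03,0.3,0,0],[1,0,0,0,0],[1,0,0,0,0]]]'
python3 - <<'E'
from h import *
t=optics.capture("top"); s=optics.capture("scene")
a=cv2.resize(t["img"][170:260,200:480],None,fx=2.8,fy=2.8,interpolation=3)
b=cv2.resize(s["img"][200:420,220:440],None,fx=1.5,fy=1.5,interpolation=3)
o=np.zeros((590,784,3),np.uint8);o[:252]=a[:,:784];o[252:252+b.shape[0],:b.shape[1]]=b
cv2.imwrite("pics/after.png",o)
E
```

```text
time_s: 4.45
eef_pos: [522.0, -159.0, 67.0]
ee_rot: [0.001, -0.028, 1.0, -0.002]
force: [-7.4, -4.6, 25.9]
grip_width: 0.001
grip_force: 12.5
time_s: 5.45
eef_pos: [512.5, -38.8, 65.2]
ee_rot: [0.0, -0.028, 1.0, -0.0]
force: [0.1, -0.6, 0.5]
grip_width: -0.0
grip_force: 0.0
```

View pics/after.png

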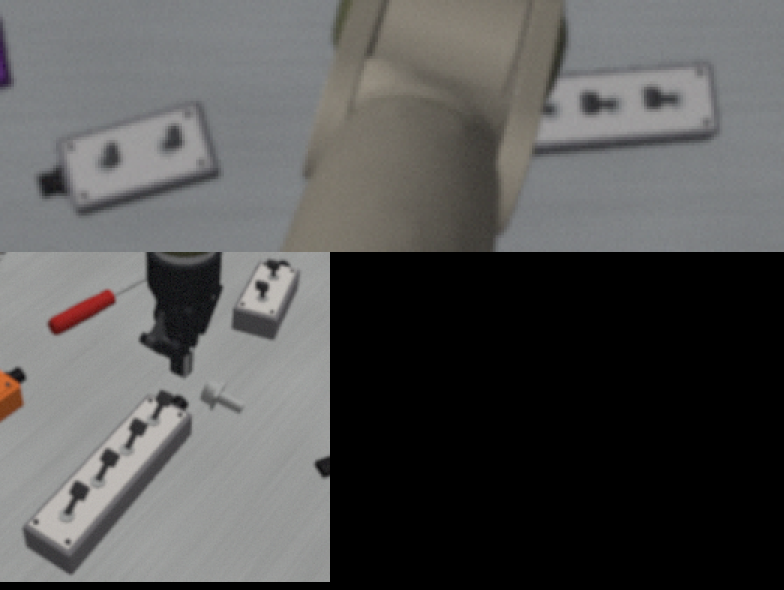

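All four levers lie towards the gland: scene crop heads at (80,491), (110,458), (138,427) and (164,398). Both pair levers are still on. The fingers are free past the end of the row, so I lift straight up.

```bash
python3 -m handwheel '[[[1,0,0.1,0.2,0],[1,0,0,0.6,0],[1,0,0,0.8,0],[1,-0.3,0,0.8,0],[1,-0.6,0,0.8,0],[1,-0.8,0,0.4,0],[1,-0.5,0,0,0],[1,0,0,0,0],[1,0,0,0,0]]]'
python3 - <<'E'
from h import *
t=optics.capture("top"); s=optics.capture("scene")
a=cv2.resize(t["img"][170:260,200:480],None,fx=2.8,fy=2.8,interpolation=3)
b=cv2.resize(s["img"][200:420,220:440],None,fx=1.5,fy=1.5,interpolation=3)
o=np.zeros((590,784,3),np.uint8);o[:252]=a[:,:784];o[252:252+b.shape[0],:b.shape[1]]=b
cv2.imwrite("pics/end.png",o)
E
```

```text
time_s: 6.45
eef_pos: [402.6, -34.2, 246.0]
ee_rot: [0.001, -0.028, 1.0, -0.0]
force: [-0.3, 0.4, -0.8]
grip_width: -0.002
grip_force: 0.0
```

View pics/end.png

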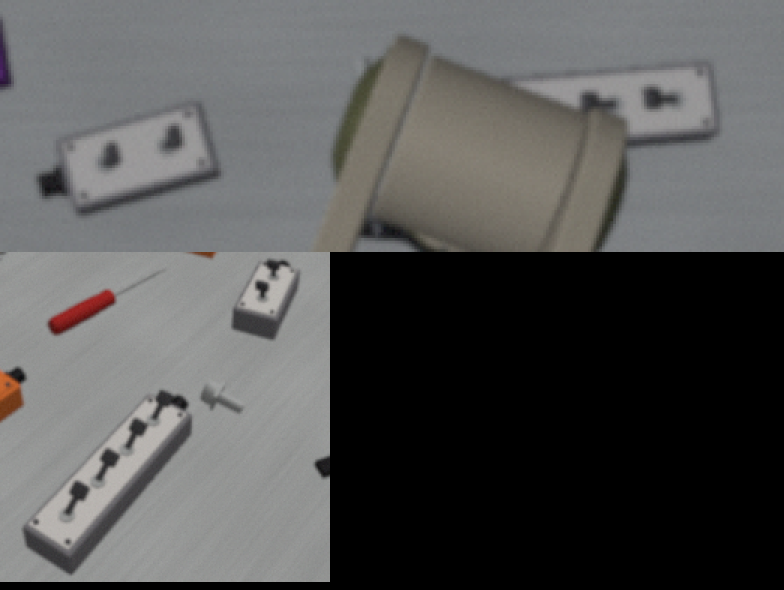

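The picture shows all four levers off, with heads at (80,491), (110,458), (138,427) and (164,398), the pair unchanged, and the hand clear.

```bash
python3 -c "
from rig import ctrl
print(ctrl.finish_job())"
```

```text
the job is handed in; nothing more can be done
None
```

The job is handed in at about 6.5 s of the 29 s: in the last pictures all four levers of the long bank lie off after one drag, the short box is still on, and the hand is clear; the hand-in itself returned no verdict.

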